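Click the bench supply's selector to position six and start it

TASK

Set the bench power supply and start it: with a fingertip against the side of its black pointer handle, push the selector round clockwise (seen from above), click by click, to the sixth of its eight positions - the double-length mark at the counter-clockwise stop is the first - without running past it into the seventh. Then press the round button on the same panel fully down and let it come up again. Do not grip or force the handle, do not press the button before the selector is set, and leave the other things on the bench where they are.

Things in the scene. Friction and masses are not known exactly. Their poses are not given: they have to be found in the camera images.
- supply: Bench power supply: a dark steel box fixed to the bench, 180 (x) x 250 (y) x 70 mm high, its flat top an aluminium panel. Origin at the centre of its underside, z up; its yaw varies. In its frame the selector's axis is at x 0, y +45 mm, the button at x -30, y -85 mm. Eight black ticks, 30 degrees apart, lie 59 to 73 mm from the selector's axis (the first reaches 81 mm).
- selector (a joint): Selector angle: 0 in the first position (counter-clockwise stop), growing clockwise seen from above, 0.5236 rad a click; the sixth position reads 2.618. Starts in one of the first four. The pointer points along 1.833 minus this value from the supply's x axis (counter-clockwise positive).
- selector_axis (a point): On the selector's vertical axis, level with the handle's top, 38 mm above the panel. The handle is a black bar 14 mm thick, white line on top, reaching 55 mm from the axis at the pointer and 15 mm at the tail, its upright sides 11 to 38 mm above the panel, on a round base (radius 24 mm, 12 mm high; flange radius 30, 4 mm high). Farther out a finger can go down beside the bar.
- selector_tip (a point): Middle of the pointer end's top edge, 55 mm from the axis; moves with the handle. Detents: about 0.1 N m (2 to 4 N at 42 mm from the axis) takes the handle over the hump half-way between positions; it then snaps into the next by itself, ahead of a slow finger, and stays there.
- start (a joint): The start button: 0 up, 0.006 (m) fully down. A spring returns it; fully down takes about 5 N.
- start_top (a point): Centre of the round black start button's top face, radius 15 mm; it is pressed straight down. The white-lined handle comes no nearer than about 75 mm to it.
- tape: Bystander: white tape roll lying flat, 60 mm across, 19 mm high; origin at the centre of its underside.
- spool: Bystander: metal solder spool standing, 58 mm across, 50 mm high; origin at the centre of its underside.
- flux: Bystander: small bottle, 38 mm across, 75 mm high; origin at the centre of its underside.
- meter: Bystander: black handheld meter lying flat, 75 x 150 x 28 mm (39 mm over its dial's bar), beyond the supply; origin at the centre of its underside.
- dish: Bystander: steel screw dish, 100 mm across, 30 mm high; origin at the centre of its underside.
- driver: Bystander: screwdriver 170 mm long lying in front of the supply, near side.
- standoff: Bystander: brass spacer, 16 mm across, 25 mm high, standing loose on the supply's panel near its far right corner (about x +62, y -100 mm in the supply's frame); origin at the centre of its underside.

How it is judged:
By the outcome, as a careful person would: the job done as asked, in the order asked, and still so for the second after the job is handed in, with the robot touching nothing.
It also fails if it takes over 53 s, if anything falls off the work surface, if the arm or the gripper's body presses on something with over 40 N, if the wrist force passes 120 N, or if a joint passes its speed limit or range.

ROBOT

A 6-joint arm with a two-finger parallel gripper is mounted at the origin on the work surface. World frame = base frame: x ahead of the robot, y to its left, z up, the work surface at z = 0. Lengths are in m, angles in rad, forces in N, time in s.
With the tool pointing down it reaches from about 0.4 to 0.925 m from the base axis. Payload 3.4 kg.
Tool frame: the origin (TCP) lies midway between the tips of the shut fingers; the grasp point (between the pads) lies 19 mm behind it; z points along the fingers, y is the line along which they close (so a half turn about z gives the same grasp; the last joint's range is limited). The gripper opens to 85 mm and grips with 20 to 120 N. Pads are 22 mm wide; open, the fingers measure 114 mm over their backs; the gripper's body (76 mm by 85 mm) begins 54 mm behind the grasp point. The pads swing forward as they close: fully open they stand 13 mm farther back than shut.
Start: joints at [-1.313, 0.307, 1.506, -0, 1.328, -0.073], TCP at [0.187, -0.544, 0.231] pointing down, gripper open.
Joint ranges: [-3.12, 3.12], [-1.05, 2.28], [0.14, 2.33], [-1.42, 4.57], [0.1, 2.73], [-2.68, 2.68]. Speed limits (rad/s): [2.57, 2.57, 3.14, 3.14, 3.14, 3.14].

INTERFACE

Orientations are given as a rotation vector (axis times angle).
In Python, from rig import telemetry, cams, ticket gives the robot as it stands. The module is installed in compiled form; this text tells all that it offers.
- The arm moves only by the tool arm_command, never from a script. Its argument "increments" is a list of rows, each an object with "gripper": the opening, from 0 (shut) to 1 (fully open); "linear": the shift along the tool's x, y, z in mm, a list of three; "rot": the turn, a rotation vector about the tool's x, y, z in rad, a list of three. A call has 1 to 12 rows; each row is the pose to reach, as a shift and turn from the pose commanded when the call began, along the tool's axes at that moment; what a row does not reach only later rows make up. A row lasts 1/8 s, in which the tool goes at most 62.5 mm and 10.7 degrees, less where a joint would pass 70% of its speed; a pose out of reach is approached as far as the arm can. A call with a gripper value outside its range is refused whole. The fingers move at their own pace and stop on an object; "squeeze" is the grip in N (left out, the last holds). Time passes only in rows, so rows that repeat a pose let the fingers close. It gives the time, the measured TCP pose, the force, the opening and the grip force at its end, in the units of the state.
- telemetry.observe(): the state, without advancing time (a new reading comes with each control period).
- cams.get_image(name): name is "scene" or "top" or "wrist"; returns (picture, depth): 400x640x3 uint8, red, green, blue; 400x640 float32, m along the optical axis (not along the pixel's ray), 0 where there is no reading.
- cams.camera_model(name): a dict with "fx", "fy", "cx", "cy" (pixels), "view" (4x4, takes a point from world to camera coordinates). Camera axes: x right, y down, z forward; pixel columns grow to the right and rows downward; lengths in m; the calibration is good to about 2 mm. A picture is of the moment at which its call begins: read the wrist's pose just before it. camera_model takes no time and is no camera call; for the wrist camera it gives the pose at the moment of the call.
- ticket.finish_job(): hands the job in; it is judged then, once.
The state is a dict: "time": time; "joints": joint angles; "dq": joint speeds; "joint_torque": joint torques, N m; "eef_pos": TCP position; "tool_rot": TCP orientation; "force": force on the tool from outside, world axes, zero at the start; "moment": the same for the moment, N m; "gripper_width": finger opening in m; "grasp_force": force on a finger pad.
Only numpy, scipy, OpenCV 4.12 (cv2) and the standard library are available. Lean on these libraries where they do the work, as an engineer would, in place of code of your own. Each camera call takes 0.05 s, during which the arm holds its last target. There are 200 camera calls.

## Working session

There is one attempt and no reset: what is moved stays moved. The work goes in short steps, Python scripts to look and compute and a tool call to move; the robot and the scene stay as the last step left them, time stands still between calls to the robot, and variables do not carry over. Pictures are saved under pics/ and viewed, at most 10 in all, crops included, and the job is handed in when it is done.

Besides the shell and the picture viewer there is one more tool, called after "Emit:" in YAML: its name, and indented under it one key for each argument. arm_command: Moves the arm, as the interface text tells. Its arguments: {"type":"object","properties":{"increments":{"type":"array","items":{"type":"object","properties":{"gripper":{"type":"number"},"linear":{"type":"array","items":{"type":"number"}},"rot":{"type":"array","items":{"type":"number"}}}}},"squeeze":{"type":"number"}},"required":["increments"]}

```bash
mkdir -p pics; cat > h.py <<'E'
import numpy as np,cv2
from rig import telemetry,cams,ticket
def shot(n,f):
    p,d=cams.get_image(n); cv2.imwrite('pics/'+f,p[:,:,::-1]); np.savez('pics/'+f[:-4]+'.npz',p=p,d=d,**{k:np.array(v) for k,v in cams.camera_model(n).items()}); return p,d
def load(f): return np.load('pics/'+f+'.npz')
def ray(m,u,v,z):
    V=m['view'];R=V[:3,:3];c=-R.T@V[:3,3]
    d=R.T@np.array([(u-m['cx'])/m['fx'],(v-m['cy'])/m['fy'],1]);return c+d*(z-c[2])/d[2]
def proj(m,P):
    q=m['view'][:3,:3]@np.array(P)+m['view'][:3,3];return q[0]/q[2]*m['fx']+m['cx'],q[1]/q[2]*m['fy']+m['cy']
E
python3 - <<'E'
from h import *
s=telemetry.observe();print(s)
a,_=shot('top','t1.png')
print(load('t1')['view'])
E
```

```text
{'time': 0.0, 'joints': array([-1.31350518e+00,  3.07576092e-01,  1.50767191e+00, -2.61814838e-06,
        1.32838418e+00, -7.34976788e-02]), 'dq': array([-2.03048942e-03,  2.94540295e-05, -1.45001844e-04, -6.80097434e-04,
        6.16243971e-04, -2.11021557e-03]), 'joint_torque': array([ 6.35723427e-04, -4.57550383e+01, -2.51917344e+01,  1.06011041e-04,
        1.35362454e-02, -2.81395387e-05]), 'eef_pos': array([ 0.18655448, -0.54316435,  0.23037982]), 'tool_rot': array([-3.09671774e+00, -5.16902764e-01,  2.97775502e-04]), 'force': array([ 0.15477644, -0.3112329 , -0.55310505]), 'moment': array([0.01357396, 0.02131472, 0.02005639]), 'grasp_force': 0.0, 'gripper_width': 0.08549746206156815}
[[ 0.01026519 -0.99960127  0.02630433  0.03628633]
 [-0.99457407 -0.01292989 -0.1032242   0.5799356 ]
 [ 0.10352315 -0.02510199 -0.99431024  0.97030356]
 [ 0.          0.          0.          1.        ]]
```

View pics/t1.png

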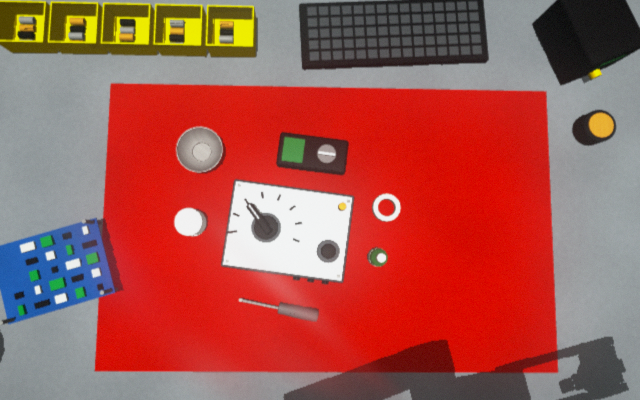

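The top view shows the supply (white panel, corners about (235,181), (353,193), (343,282), (222,268)). The selector is at (265,227) with its pointer towards (248,203), and the button is at (327,250). Next I'll fit the panel and crop around the selector.

```bash
cat > m.py <<'E'
from h import *
m=load('t1');p=m['p'].astype(int)
mask=((p.min(2)>140)&(p.max(2)-p.min(2)<40)).astype(np.uint8)
mask[:170]=0;mask[300:]=0;mask[:,:215]=0;mask[:,362:]=0
c=max(cv2.findContours(mask,0,2)[0],key=cv2.contourArea)
P=np.array([ray(m,u,v,.07)[:2] for u,v in c[:,0]],np.float32)
(cx,cy),(w,h),a=cv2.minAreaRect(P)
B=cv2.boxPoints(((cx,cy),(w,h),a))
e=[B[1]-B[0],B[2]-B[1]];L=max(e,key=np.linalg.norm);L=L*np.sign(L[1])
yaw=np.arctan2(L[1],L[0])-np.pi/2
R=np.array([[np.cos(yaw),-np.sin(yaw)],[np.sin(yaw),np.cos(yaw)]])
C=np.array([cx,cy]);W=lambda x,y:C+R@[x,y]
print('center',C,'size',w,h,'yaw',yaw,np.degrees(yaw))
ax=W(0,.045);print('axis',ax,'button',W(-.03,-.085))
for z in(.07,.108):print(z,proj(m,[*ax,z]))
print('but',proj(m,[*W(-.03,-.085),.08]))
for k in range(8):
    t=1.833-k*.5236+yaw;q=ax+.055*np.array([np.cos(t),np.sin(t)])
    r=ax+.066*np.array([np.cos(t),np.sin(t)]);print(k+1,'tip',proj(m,[*q,.108]),'tick',proj(m,[*r,.07]))
cv2.imwrite('pics/t1c.png',cv2.resize(m['p'][170:295,210:365,::-1].copy(),None,fx=4,fy=4,interpolation=2))
E
python3 m.py
```

```text
center [0.50580978 0.08940442] size 0.2409534454345703 0.17168572545051575 yaw -0.12804997 -7.3367224
axis [0.5115563 0.134036 ] button [0.46520087 0.00893134]
0.07 (np.float64(265.46370023552936), np.float64(226.92141897041304))
0.108 (np.float64(264.12064003707553), np.float64(226.17343190298115))
but (np.float64(327.5302190083751), np.float64(250.72185938720628))
1 tip (np.float64(235.79401064563052), np.float64(229.6633603274724)) tick (np.float64(232.8152537369211), np.float64(230.94627150633463))
2 tip (np.float64(238.05705084119887), np.float64(215.09885735277146)) tick (np.float64(235.4338717125056), np.float64(214.1613671522007))
3 tip (np.float64(247.26162222967287), np.float64(203.58200120265712)) tick (np.float64(246.04289147034376), np.float64(200.90197782661693))
4 tip (np.float64(260.9108565270182), np.float64(198.1399141262513)) tick (np.float64(261.75925807269795), np.float64(194.64283552686655))
5 tip (np.float64(275.38307521680406), np.float64(200.17466631049834)) tick (np.float64(278.41906436490126), np.float64(196.98666881129552))
6 tip (np.float64(286.86652846538993), np.float64(209.1430210095417)) tick (np.float64(291.6459108637722), np.float64(207.3080782249277))
7 tip (np.float64(292.31537542855665), np.float64(222.69995985853922)) tick (np.float64(297.93703585669067), np.float64(222.91839180118652))
8 tip (np.float64(290.23472706771076), np.float64(237.26969028913763)) tick (np.float64(295.5605965090316), np.float64(239.71023018966747))
```

View pics/t1c.png

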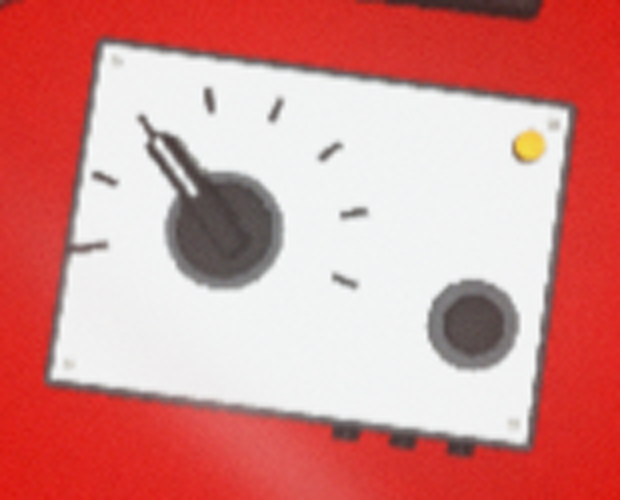

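The selector is in position 3, so it needs three clicks. I'll shut the fingers and fly to a hover in two stages.

Emit:
arm_command:
  increments:
    - {"gripper":0,"linear":[55,-24,-8],"rot":[0,0,-0.16]}
    - {"gripper":0,"linear":[110,-48,-16],"rot":[0,0,-0.32]}
    - {"gripper":0,"linear":[165,-72,-24],"rot":[0,0,-0.48]}
    - {"gripper":0,"linear":[220,-96,-32],"rot":[0,0,-0.64]}
    - {"gripper":0,"linear":[275,-120,-40],"rot":[0,0,-0.8]}
    - {"gripper":0,"linear":[328,-145,-50],"rot":[0,0,-0.96]}
    - {"gripper":0,"linear":[328,-145,-50],"rot":[0,0,-1.12]}
    - {"gripper":0,"linear":[328,-145,-50],"rot":[0,0,-1.28]}
    - {"gripper":0,"linear":[328,-145,-50],"rot":[0,0,-1.44]}
    - {"gripper":0,"linear":[328,-145,-50],"rot":[0,0,-1.6]}
    - {"gripper":0,"linear":[328,-145,-50],"rot":[0,0,-1.6]}

```text
time: 1.42
eef_pos: [0.4495, -0.2998, 0.2807]
tool_rot: [-1.789, -2.581, -0.0]
force: [-0.7, -0.1, -0.0]
gripper_width: 0.0
grasp_force: 0.0
```

```bash
cat >> h.py <<'E'
from scipy.spatial.transform import Rotation as Ro
def inc(P,yaw,s=None):
    s=s or telemetry.observe();R=Ro.from_rotvec(s['tool_rot']).as_matrix()
    y=np.arctan2(R[1,0],R[0,0]);T=np.array([[np.cos(yaw),np.sin(yaw),0],[np.sin(yaw),-np.cos(yaw),0],[0,0,-1]]).astype(float)
    return np.round(R.T@(np.array(P)-s['eef_pos'])*1000,1),np.round(Ro.from_matrix(R.T@T).as_rotvec(),3)
E
python3 - <<'E'
from h import *
s=telemetry.observe();print(s['time'],s['eef_pos'],s['joints'],s['gripper_width'],s['force'])
print(inc([.545,.16,.26],np.radians(217.7)))
E
```

```text
1.425 [ 0.44954882 -0.29984186  0.28069473] [-6.66417182e-01  2.24289561e-01  1.49747409e+00  3.02914946e-05
  1.42120466e+00 -1.02481298e+00] 4.9907397045181775e-05 [-0.69487416 -0.12417765 -0.02825903]
(array([397.1, 250.7,  21. ]), array([ 1.00e-03, -1.00e-03, -1.87e+00]))
```

Emit:
arm_command:
  increments:
    - {"gripper":0,"linear":[40,25,2],"rot":[0,0,-0.17]}
    - {"gripper":0,"linear":[80,50,4],"rot":[0,0,-0.34]}
    - {"gripper":0,"linear":[120,75,6],"rot":[0,0,-0.51]}
    - {"gripper":0,"linear":[160,100,8],"rot":[0,0,-0.68]}
    - {"gripper":0,"linear":[200,125,10],"rot":[0,0,-0.85]}
    - {"gripper":0,"linear":[240,150,12],"rot":[0,0,-1.02]}
    - {"gripper":0,"linear":[280,175,14],"rot":[0,0,-1.19]}
    - {"gripper":0,"linear":[320,200,16],"rot":[0,0,-1.36]}
    - {"gripper":0,"linear":[360,226,18],"rot":[0,0,-1.53]}
    - {"gripper":0,"linear":[397,251,21],"rot":[0,0,-1.7]}
    - {"gripper":0,"linear":[397,251,21],"rot":[0,0,-1.87]}
    - {"gripper":0,"linear":[397,251,21],"rot":[0,0,-1.87]}

```text
time: 2.92
eef_pos: [0.5446, 0.1603, 0.2597]
tool_rot: [1.012, -2.973, 0.0]
force: [-0.8, -0.0, 0.7]
gripper_width: -0.0
grasp_force: 0.0
```

```bash
python3 - <<'E'
from h import *
s=telemetry.observe();print(s['time'],s['eef_pos'],s['joints'])
p,d=shot('wrist','w1.png');m=load('w1');print(m['view'])
for n,z in(('axis',.108),('axis',.07)):print(proj(m,[.5116,.134,z]))
print(proj(m,[.4652,.0089,.08]),proj(m,[*s['eef_pos']]))
E
```

```text
2.925 [0.54462665 0.16029433 0.25971883] [ 2.11934212e-01  2.77023500e-01  1.47662723e+00 -1.50637730e-04
  1.38916137e+00 -2.01490572e+00]
[[-6.08367621e-01  7.93655358e-01 -1.01929529e-04  2.03563130e-01]
 [ 7.55414896e-01  5.79094199e-01  3.06591331e-01 -5.52714297e-01]
 [ 2.43386879e-01  1.86443239e-01 -9.51841240e-01  2.44741069e-01]
 [ 0.00000000e+00  0.00000000e+00  0.00000000e+00  1.00000000e+00]]
(np.float64(314.48902220628787), np.float64(137.42243722927557))
(np.float64(314.66023875816006), np.float64(132.63125221550283))
(np.float64(231.7622850718709), np.float64(0.5778232510039345)) (np.float64(314.8124041260725), np.float64(264.52809054641926))
```

View pics/w1.png

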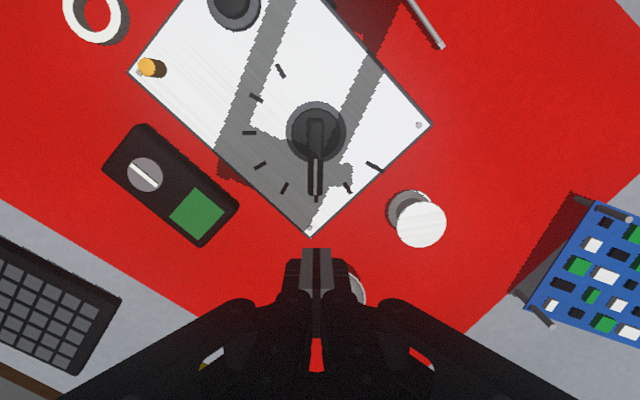

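In the wrist view the selector's centre is at (316,131), where I predicted it within about 2 mm. The pointer runs straight down to (316,195), and the shut fingertips span about (303–331, 250). I'll go down beside the bar on its counter-clockwise side.

Emit:
arm_command:
  increments:
    - {"gripper":0,"linear":[1,14,30]}
    - {"gripper":0,"linear":[1,28,60]}
    - {"gripper":0,"linear":[1,28,90]}
    - {"gripper":0,"linear":[1,28,120]}
    - {"gripper":0,"linear":[1,28,140]}
    - {"gripper":0,"linear":[1,28,155]}
    - {"gripper":0,"linear":[1,28,165]}
    - {"gripper":0,"linear":[1,28,171]}
    - {"gripper":0,"linear":[1,28,171]}

```text
validation failed for argument at $.in...
```

```bash
python3 - <<'E'
from h import *
s=telemetry.observe();print(s['time'],s['eef_pos'],s['force'],s['moment'])
p,d=shot('wrist','w2.png');m=load('w2')
print(proj(m,[.5105,.134,.108]),proj(m,[*s['eef_pos']]))
E
```

```text
2.975 [0.54462913 0.15980732 0.25989619] [ 0.03184492  0.12852462 -0.24501737] [-0.02312462 -0.01023018 -0.01347855]
(np.float64(315.5971538641623), np.float64(136.5395104826833)) (np.float64(314.6205929004089), np.float64(264.29880646439284))
```

View pics/w2.png

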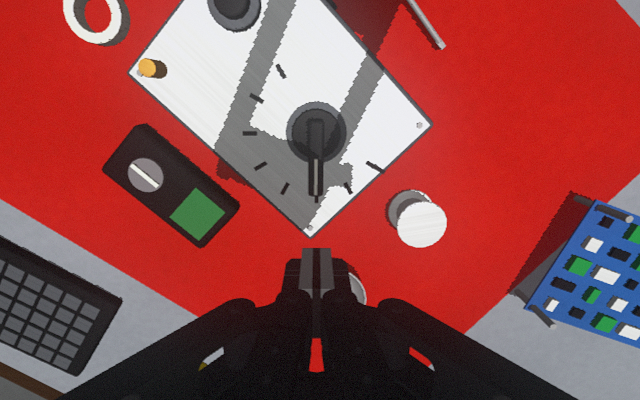

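The call was refused because "rot" was missing, so the picture is the same as before: bar at (316,195), fingers at (316,250). I'll resend it with "rot".

Emit:
arm_command:
  increments:
    - {"gripper":0,"linear":[1,14,30],"rot":[0,0,0]}
    - {"gripper":0,"linear":[1,28,60],"rot":[0,0,0]}
    - {"gripper":0,"linear":[1,28,90],"rot":[0,0,0]}
    - {"gripper":0,"linear":[1,28,120],"rot":[0,0,0]}
    - {"gripper":0,"linear":[1,28,140],"rot":[0,0,0]}
    - {"gripper":0,"linear":[1,28,155],"rot":[0,0,0]}
    - {"gripper":0,"linear":[1,28,165],"rot":[0,0,0]}
    - {"gripper":0,"linear":[1,28,171],"rot":[0,0,0]}
    - {"gripper":0,"linear":[1,28,171],"rot":[0,0,0]}

```text
time: 4.15
eef_pos: [0.5271, 0.1813, 0.0893]
tool_rot: [-1.016, 2.973, 0.0]
force: [-0.1, -0.3, 0.2]
gripper_width: -0.0
grasp_force: 0.0
```

```bash
python3 - <<'E'
from h import *
s=telemetry.observe();print(s['time'],s['eef_pos'],s['force'],s['moment'])
p,d=shot('wrist','w3.png');m=load('w3')
print(proj(m,[.5105,.134,.108]),proj(m,[*s['eef_pos']]))
E
```

```text
4.15 [0.52706763 0.18129398 0.08930689] [-0.12127034 -0.27451076  0.24172873] [-0.03270714 -0.01825028  0.0363116 ]
(np.float64(244.07863038288582), np.float64(190.96349060296242)) (np.float64(314.15695710629416), np.float64(263.382943937392))
```

View pics/w3.png

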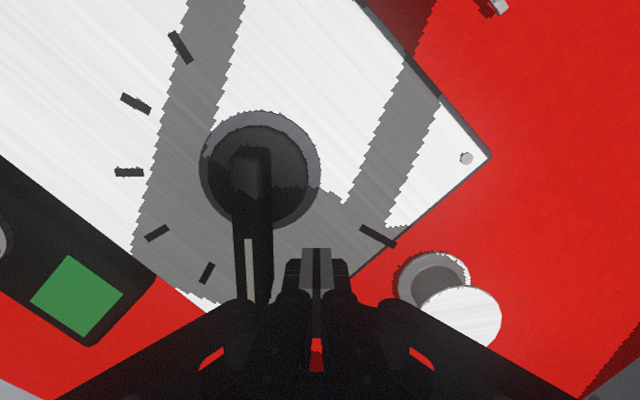

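The fingertips at (317,255) stand to the right of the bar, whose centre is at about x=252, with a clear gap. The wider knuckles begin a little above the tips, so I'll raise 6 mm and close in.

Emit:
arm_command:
  increments:
    - {"gripper":0,"linear":[0,-3,-6],"rot":[0,0,0]}
    - {"gripper":0,"linear":[0,-6,-6],"rot":[0,0,0]}
    - {"gripper":0,"linear":[0,-9,-6],"rot":[0,0,0]}
    - {"gripper":0,"linear":[0,-10,-6],"rot":[0,0,0]}
    - {"gripper":0,"linear":[0,-10,-6],"rot":[0,0,0]}

```text
time: 4.82
eef_pos: [0.5332, 0.1736, 0.0954]
tool_rot: [-1.016, 2.972, 0.001]
force: [-0.3, 2.3, 0.7]
gripper_width: -0.0
grasp_force: 0.8
```

Emit:
arm_command:
  increments:
    - {"gripper":0,"linear":[0,-1,0],"rot":[0,0,0]}
    - {"gripper":0,"linear":[0,-2,0],"rot":[0,0,0]}
    - {"gripper":0,"linear":[0,-2,0],"rot":[0,0,0]}

```text
time: 5.2
eef_pos: [0.5345, 0.1721, 0.0954]
tool_rot: [-1.017, 2.972, 0.0]
force: [-0.2, 3.3, 0.6]
gripper_width: -0.0002
grasp_force: 1.5
```

Emit:
arm_command:
  increments:
    - {"gripper":0,"linear":[0,-1,0],"rot":[0,0,0]}
    - {"gripper":0,"linear":[0,-2,0],"rot":[0,0,0]}
    - {"gripper":0,"linear":[0,-2,0],"rot":[0,0,0]}

```text
time: 5.58
eef_pos: [0.5359, 0.1702, 0.0953]
tool_rot: [-1.017, 2.972, -0.0]
force: [0.7, 3.2, 0.1]
gripper_width: -0.0002
grasp_force: 1.3
```

Emit:
arm_command:
  increments:
    - {"gripper":0,"linear":[0,-1,0],"rot":[0,0,0]}
    - {"gripper":0,"linear":[0,-2,0],"rot":[0,0,0]}
    - {"gripper":0,"linear":[0,-2,0],"rot":[0,0,0]}

```text
time: 5.95
eef_pos: [0.5365, 0.1679, 0.0951]
tool_rot: [1.017, -2.971, 0.001]
force: [-0.3, 0.8, 1.3]
gripper_width: 0.0
grasp_force: 0.2
```

```bash
python3 - <<'E'
from h import *
s=telemetry.observe();print(s['time'],s['eef_pos'],s['force'],s['moment'])
p,d=shot('wrist','w4.png');shot('top','t4.png')
m=load('w4')
print(proj(m,[.5105,.134,.108]),proj(m,[*s['eef_pos']]))
E
```

```text
5.95 [0.53646518 0.16791263 0.09509562] [-0.2650956   0.82743506  1.31150964] [0.07784195 0.00313062 0.00796971]
(np.float64(286.6657387019886), np.float64(189.7262258006661)) (np.float64(313.8147982090641), np.float64(264.4325768327105))
```

View pics/w4.png

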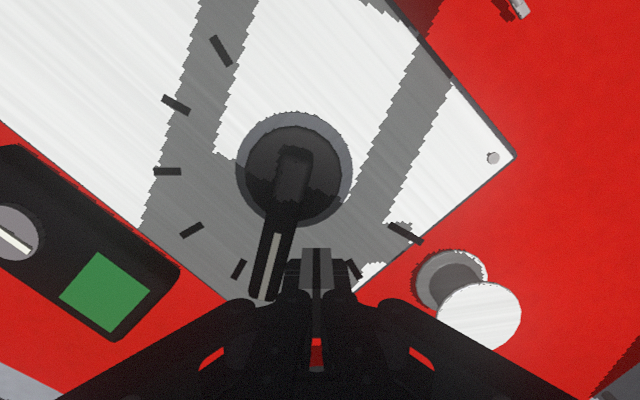

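The bar has turned about 13° (axis near (292,175), tip end near (268,290)) and sits just before the hump, with the finger against its right side. Now I'll work out an orbit about the axis that keeps the finger aligned with the bar.

```bash
cat > orb.py <<'E'
from h import *
import sys
def pose(phi,c=.020,r=.042,z=.095,ax=(.5105,.134)):
    t=np.radians(37.7-phi);R=np.array([np.cos(t),np.sin(t)]);n=np.array([-R[1],R[0]])
    return [*(np.array(ax)+r*R+c*n),z],t+np.pi
if __name__=='__main__':
    c=float(sys.argv[1])
    for f in map(float,sys.argv[2:]):print(f,*[list(map(float,q)) for q in inc(*pose(f,c))])
E
python3 orb.py .020 10 14 17 20 24 28 32 36 40 44 48 50
```

```text
10.0 [-3.7, 1.3, 0.0] [-0.0, -0.002, 0.176]
14.0 [-4.4, -1.9, 0.0] [-0.0, -0.002, 0.246]
17.0 [-4.8, -4.3, 0.0] [-0.0, -0.002, 0.298]
20.0 [-5.1, -6.7, 0.0] [-0.0, -0.002, 0.35]
24.0 [-5.3, -9.9, 0.0] [-0.001, -0.002, 0.42]
28.0 [-5.3, -13.2, 0.0] [-0.001, -0.001, 0.49]
32.0 [-5.0, -16.4, 0.0] [-0.001, -0.001, 0.56]
36.0 [-4.5, -19.6, 0.0] [-0.001, -0.001, 0.63]
40.0 [-3.8, -22.8, 0.0] [-0.001, -0.001, 0.699]
44.0 [-2.9, -25.9, 0.0] [-0.001, -0.001, 0.769]
48.0 [-1.8, -28.9, 0.0] [-0.001, -0.001, 0.839]
50.0 [-1.1, -30.4, 0.0] [-0.001, -0.001, 0.874]
```

Emit:
arm_command:
  increments:
    - {"gripper":0,"linear":[-2,1,0],"rot":[0,0,0.09]}
    - {"gripper":0,"linear":[-3.7,1.3,0],"rot":[0,0,0.176]}
    - {"gripper":0,"linear":[-4.4,-1.9,0],"rot":[0,0,0.246]}
    - {"gripper":0,"linear":[-4.8,-4.3,0],"rot":[0,0,0.3]}
    - {"gripper":0,"linear":[-5.1,-6.7,0],"rot":[0,0,0.35]}
    - {"gripper":0,"linear":[-5.1,-6.7,0],"rot":[0,0,0.35]}
    - {"gripper":0,"linear":[-5.1,-6.7,0],"rot":[0,0,0.35]}

```text
time: 6.92
eef_pos: [0.5446, 0.1663, 0.0951]
tool_rot: [0.485, -3.103, 0.0]
force: [0.3, 0.2, 0.2]
gripper_width: -0.0001
grasp_force: 0.0
```

```bash
cat > look.py <<'E'
from h import *
import sys
s=telemetry.observe();print(s['time'],s['eef_pos'],s['force'],s['gripper_width'])
p,d=shot('wrist',sys.argv[1]+'.png');m=load(sys.argv[1])
# handle: bar-top pixels by depth, height above panel
V=m['view'];R=V[:3,:3];c=-R.T@V[:3,3]
v,u=np.mgrid[:400,:640];Z=d
Q=np.stack([(u-m['cx'])/m['fx']*Z,(v-m['cy'])/m['fy']*Z,Z],-1)@R+c
k=(Z>0)&(abs(Q[...,2]-.108)<.005)&(np.hypot(Q[...,0]-.5105,Q[...,1]-.134)<.062)&(v<262)
X=Q[k][:,:2];print('n',len(X),'z',Q[k][:,2].mean())
vx,vy,x0,y0=cv2.fitLine(X.astype(np.float32),cv2.DIST_HUBER,0,.001,.001).ravel()
a=np.degrees(np.arctan2(vy,vx));a=(a+180+60)%180-60
print('bar angle',a,'turn from pos3',37.7-a,'line offset from axis mm',1000*((.5105-x0)*-vy+(.134-y0)*vx))
E
python3 look.py w5; python3 orb.py .020 24 28 32 36 40 44 48 50
```

```text
6.925 [0.54455034 0.1662572  0.09513561] [0.30573703 0.20445378 0.17118825] -0.00014359193768086244
n 3975 z 0.10745572122996273
bar angle 11.931107 turn from pos3 25.768894 line offset from axis mm -1.310138
24.0 [-0.9, -3.4, 0.2] [-0.0, -0.001, 0.071]
28.0 [-2.0, -6.5, 0.2] [-0.0, -0.001, 0.141]
32.0 [-2.9, -9.6, 0.2] [-0.0, -0.001, 0.21]
36.0 [-3.5, -12.8, 0.2] [-0.0, -0.001, 0.28]
40.0 [-3.9, -16.0, 0.2] [-0.0, -0.001, 0.35]
44.0 [-4.1, -19.2, 0.2] [-0.0, -0.001, 0.42]
48.0 [-4.1, -22.5, 0.2] [-0.0, -0.001, 0.49]
50.0 [-4.0, -24.1, 0.2] [-0.0, -0.0, 0.525]
```

It has snapped into position 4 with no contact force left. Now I'll push over the next hump.

Emit:
arm_command:
  increments:
    - {"gripper":0,"linear":[-0.9,-3.4,0],"rot":[0,0,0.071]}
    - {"gripper":0,"linear":[-2,-6.5,0],"rot":[0,0,0.141]}
    - {"gripper":0,"linear":[-2.9,-9.6,0],"rot":[0,0,0.21]}
    - {"gripper":0,"linear":[-3.5,-12.8,0],"rot":[0,0,0.28]}
    - {"gripper":0,"linear":[-3.9,-16,0],"rot":[0,0,0.35]}
    - {"gripper":0,"linear":[-4.1,-19.2,0],"rot":[0,0,0.42]}
    - {"gripper":0,"linear":[-4.1,-20.8,0],"rot":[0,0,0.455]}
    - {"gripper":0,"linear":[-4.1,-22.5,0],"rot":[0,0,0.49]}
    - {"gripper":0,"linear":[-4.1,-22.5,0],"rot":[0,0,0.49]}
    - {"gripper":0,"linear":[-4.1,-22.5,0],"rot":[0,0,0.49]}

```text
time: 8.22
eef_pos: [0.5556, 0.1463, 0.0953]
tool_rot: [-0.283, -3.129, 0.0]
force: [1.0, 0.6, 0.2]
gripper_width: -0.0001
grasp_force: 0.0
```

```bash
python3 look.py w6; python3 orb.py .020 50 52 56 60 64 68 72 75 77 79
```

```text
8.225 [0.5556294  0.14627379 0.09530815] [0.9690715  0.61250457 0.1648482 ] -6.456917120337351e-05
n 3980 z 0.10746284721837909
bar angle -17.796051 turn from pos3 55.49605 line offset from axis mm -2.5349166
50.0 [-0.4, -1.6, 0.3] [-0.0, 0.0, 0.034]
52.0 [-1.1, -3.1, 0.3] [-0.0, 0.0, 0.069]
56.0 [-2.1, -6.2, 0.3] [-0.0, 0.0, 0.139]
60.0 [-3.0, -9.3, 0.3] [-0.0, 0.0, 0.209]
64.0 [-3.7, -12.5, 0.3] [-0.0, 0.0, 0.279]
68.0 [-4.1, -15.7, 0.3] [-0.0, 0.0, 0.348]
72.0 [-4.3, -19.0, 0.3] [-0.0, 0.0, 0.418]
75.0 [-4.3, -21.4, 0.3] [-0.0, 0.0, 0.471]
77.0 [-4.2, -23.0, 0.3] [-0.0, 0.0, 0.505]
79.0 [-4.1, -24.7, 0.3] [-0.0, 0.0, 0.54]
```

It is in position 5 (29.7° further on). One more click, stopping the finger just past the hump.

Emit:
arm_command:
  increments:
    - {"gripper":0,"linear":[-1.1,-3.1,0.3],"rot":[0,0,0.069]}
    - {"gripper":0,"linear":[-2.1,-6.2,0.3],"rot":[0,0,0.139]}
    - {"gripper":0,"linear":[-3,-9.3,0.3],"rot":[0,0,0.209]}
    - {"gripper":0,"linear":[-3.7,-12.5,0.3],"rot":[0,0,0.279]}
    - {"gripper":0,"linear":[-4.1,-15.7,0.3],"rot":[0,0,0.348]}
    - {"gripper":0,"linear":[-4.3,-19,0.3],"rot":[0,0,0.418]}
    - {"gripper":0,"linear":[-4.3,-21.4,0.3],"rot":[0,0,0.471]}
    - {"gripper":0,"linear":[-4.2,-23,0.3],"rot":[0,0,0.505]}
    - {"gripper":0,"linear":[-4.2,-23.8,0.3],"rot":[0,0,0.523]}
    - {"gripper":0,"linear":[-4.2,-23.8,0.3],"rot":[0,0,0.523]}
    - {"gripper":0,"linear":[-4.2,-23.8,0.3],"rot":[0,0,0.523]}

```text
time: 9.65
eef_pos: [0.5555, 0.1221, 0.095]
tool_rot: [1.082, 2.949, -0.0]
force: [-0.1, -0.9, 0.1]
gripper_width: 0.0001
grasp_force: 0.0
```

```bash
python3 look.py w7
```

```text
9.65 [0.55551948 0.12213742 0.09501493] [-0.06532679 -0.89244249  0.11764648] 9.249260155730502e-05
n 3961 z 0.10745764557908677
bar angle -43.16925 turn from pos3 80.86925 line offset from axis mm -1.2340275
```

View pics/w7.png

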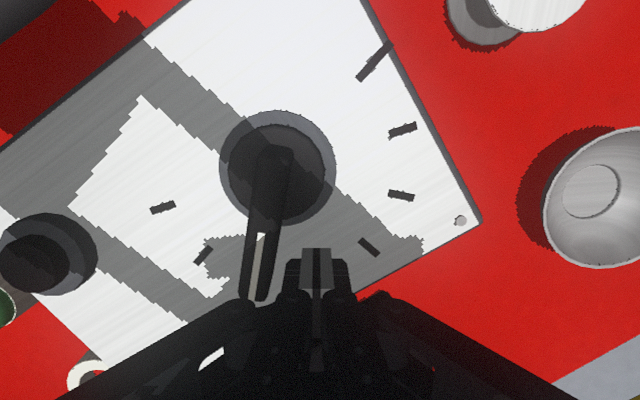

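The finger has a gap to the bar, which now points past (255,290). Ticks 7 (203,255) and 8 (163,208) lie beyond it, so it should be in position 6. I'll back off, rise and check.

Emit:
arm_command:
  increments:
    - {"gripper":0,"linear":[0,5,0],"rot":[0,0,0]}
    - {"gripper":0,"linear":[0,10,0],"rot":[0,0,0]}
    - {"gripper":0,"linear":[0,10,-25],"rot":[0,0,0]}
    - {"gripper":0,"linear":[0,10,-65],"rot":[0,0,0]}
    - {"gripper":0,"linear":[0,10,-105],"rot":[0,0,0]}
    - {"gripper":0,"linear":[0,10,-125],"rot":[0,0,0]}
    - {"gripper":0,"linear":[0,10,-125],"rot":[0,0,0]}

```text
time: 10.58
eef_pos: [0.5635, 0.1303, 0.222]
tool_rot: [1.081, 2.945, 0.004]
force: [-0.1, 0.6, -0.3]
gripper_width: 0.0001
grasp_force: 0.0
```

```bash
python3 look.py w8; python3 - <<'E'
from h import *
m=load('w8')
for k in range(4,8):
    t=1.833-k*.5236-.128;q=np.array([.5105,.134])
    print(k+1,proj(m,[*(q+.055*np.array([np.cos(t),np.sin(t)])),.108]),proj(m,[*(q+.066*np.array([np.cos(t),np.sin(t)])),.07]))
print('but',proj(m,[.4642,.0089,.08]))
E
```

```text
10.575 [0.56354569 0.13029819 0.22196115] [-0.07872639  0.57377983 -0.26696829] 7.86655318360957e-05
n 1486 z 0.10612965378257186
bar angle -51.25807 turn from pos3 88.95807 line offset from axis mm -0.07894542
5 (np.float64(298.7357406020194), np.float64(208.88453252705222)) (np.float64(304.53395834935765), np.float64(205.87392623092157))
6 (np.float64(264.1075946463549), np.float64(210.6176527290273)) (np.float64(268.25882051727655), np.float64(207.6941845468438))
7 (np.float64(231.93408439525928), np.float64(195.58163009769618)) (np.float64(234.60581885447846), np.float64(191.8901264290867))
8 (np.float64(209.7934891278524), np.float64(166.5614627648468)) (np.float64(211.45020679485333), np.float64(161.32441085469912))
but (np.float64(140.79480063605723), np.float64(191.45786931649545))
```

View pics/w8.png

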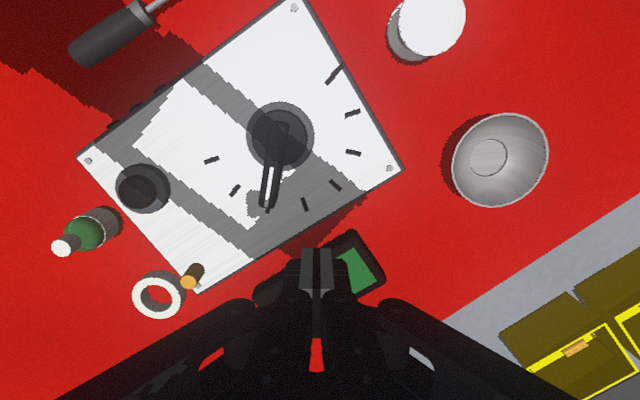

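The selector is in position 6: it measures 89°, with the white line at (268,190) pointing to tick 6. The button is at about (139,188). I'll measure it by depth.

```bash
python3 - <<'E'
from h import *
m=load('w8');d=m['d'];V=m['view'];R=V[:3,:3];c=-R.T@V[:3,3]
v,u=np.mgrid[:400,:640]
Q=np.stack([(u-m['cx'])/m['fx']*d,(v-m['cy'])/m['fy']*d,d],-1)@R+c
r=np.hypot(Q[...,0]-.4642,Q[...,1]-.0089)
k=(r<.03)&(d>0);z=Q[k][:,2]
print(np.histogram(z,bins=np.arange(.06,.11,.002)))
t=k&(Q[...,2]>np.percentile(z,97)-.004);print('top z',np.median(Q[t][:,2]))
P=Q[t][:,:2];print(t.sum(),P.mean(0),(P.min(0)+P.max(0))/2,np.ptp(P,axis=0))
z=float(np.median(Q[t][:,2]))
s=telemetry.observe();b=P.mean(0)
print(inc([*b,z+.04],-(np.radians(0))+2.44,s), inc([*b,z+.015],2.44,s),inc([*b,z-.006],2.44,s))
R=Ro.from_rotvec(s['tool_rot']).as_matrix();print(R[:,0])
E
```

```text
(array([  0,   0,   0, 136, 821,  72,  51,  63,  57, 203, 752,  62,  40,
        52, 204, 649,  19,   0,   0,   0,   0,   0,   0,   0]), array([0.06 , 0.062, 0.064, 0.066, 0.068, 0.07 , 0.072, 0.074, 0.076,
       0.078, 0.08 , 0.082, 0.084, 0.086, 0.088, 0.09 , 0.092, 0.094,
       0.096, 0.098, 0.1  , 0.102, 0.104, 0.106, 0.108]))
top z 0.09054150131403033
892 [0.4635263  0.01125861] [0.46351577 0.01014889] [0.0293565  0.02958206]
(array([  -1.4, -154.7,   89.7]), array([ 0.001,  0.001, -0.002])) (array([  -1.4, -154.7,  114.7]), array([ 0.001,  0.001, -0.002])) (array([  -1.4, -154.7,  135.7]), array([ 0.001,  0.001, -0.002]))
[-0.76255555  0.64692209 -0.00092058]
```

Emit:
arm_command:
  increments:
    - {"gripper":0,"linear":[0,-40,0],"rot":[0,0,0]}
    - {"gripper":0,"linear":[-1,-80,0],"rot":[0,0,0]}
    - {"gripper":0,"linear":[-1,-120,10],"rot":[0,0,0]}
    - {"gripper":0,"linear":[-1,-155,40],"rot":[0,0,0]}
    - {"gripper":0,"linear":[-1,-155,80],"rot":[0,0,0]}
    - {"gripper":0,"linear":[-1,-155,110],"rot":[0,0,0]}
    - {"gripper":0,"linear":[-1,-155,122],"rot":[0,0,0]}
    - {"gripper":0,"linear":[-1,-155,122],"rot":[0,0,0]}

```text
time: 11.62
eef_pos: [0.4615, 0.0111, 0.0968]
tool_rot: [-1.082, -2.946, 0.001]
force: [0.1, -0.2, 0.5]
gripper_width: 0.0001
grasp_force: 0.0
```

Emit:
arm_command:
  increments:
    - {"gripper":0,"linear":[0,0,4],"rot":[0,0,0]}
    - {"gripper":0,"linear":[0,0,8],"rot":[0,0,0]}
    - {"gripper":0,"linear":[0,0,11],"rot":[0,0,0]}
    - {"gripper":0,"linear":[0,0,13],"rot":[0,0,0]}
    - {"gripper":0,"linear":[0,0,13],"rot":[0,0,0]}

```text
time: 12.25
eef_pos: [0.4635, 0.011, 0.086]
tool_rot: [1.082, 2.947, 0.001]
force: [-0.4, 1.1, 8.1]
gripper_width: 0.0001
grasp_force: 4.0
```

Emit:
arm_command:
  increments:
    - {"gripper":0,"linear":[0,0,1],"rot":[0,0,0]}
    - {"gripper":0,"linear":[0,0,2],"rot":[0,0,0]}
    - {"gripper":0,"linear":[0,0,2],"rot":[0,0,0]}

```text
time: 12.62
eef_pos: [0.4636, 0.011, 0.0857]
tool_rot: [1.082, 2.946, 0.002]
force: [-4.0, 1.2, 24.8]
gripper_width: -0.0002
grasp_force: 12.4
```

The button is bottomed: force climbed by 17 N for 0.3 mm of travel. I'll release and rise.

Emit:
arm_command:
  increments:
    - {"gripper":0,"linear":[0,0,-3],"rot":[0,0,0]}
    - {"gripper":0,"linear":[0,0,-8],"rot":[0,0,0]}
    - {"gripper":0,"linear":[0,0,-20],"rot":[0,0,0]}
    - {"gripper":0,"linear":[0,0,-60],"rot":[0,0,0]}
    - {"gripper":0,"linear":[0,0,-110],"rot":[0,0,0]}
    - {"gripper":0,"linear":[0,0,-150],"rot":[0,0,0]}
    - {"gripper":0,"linear":[0,0,-150],"rot":[0,0,0]}
    - {"gripper":0,"linear":[0,0,-150],"rot":[0,0,0]}

```text
time: 13.62
eef_pos: [0.4614, 0.011, 0.2325]
tool_rot: [-1.082, -2.948, 0.001]
force: [-0.6, 0.3, -0.3]
gripper_width: -0.0
grasp_force: 0.0
```

```bash
python3 - <<'E'
from h import *
p,d=shot('wrist','w9.png');m=load('w9');s=telemetry.observe();print(s['time'],s['eef_pos'],s['force'],s['dq'])
V=m['view'];R=V[:3,:3];c=-R.T@V[:3,3]
v,u=np.mgrid[:400,:640]
Q=np.stack([(u-m['cx'])/m['fx']*d,(v-m['cy'])/m['fy']*d,d],-1)@R+c
k=(d>0)&(np.hypot(Q[...,0]-.4635,Q[...,1]-.0105)<.012);print('button z',k.sum(),np.median(Q[k][:,2]))
shot('top','t9.png');print('bar tip 6 expected at top px 286.9,209.1; axis 264,226')
p=load('t9')['p'];cv2.imwrite('pics/t9c.png',cv2.resize(p[110:330,160:420,::-1],None,fx=3,fy=2.7)[:600])
E
```

```text
13.675 [0.46099403 0.01102106 0.23182519] [ 0.1533545  -0.1966444   0.21548547] [-0.00111025  0.01331232  0.00941806 -0.00068053 -0.00255742  0.0002854 ]
button z 1789 0.2698344031094876
bar tip 6 expected at top px 286.9,209.1; axis 264,226
```

View pics/t9c.png

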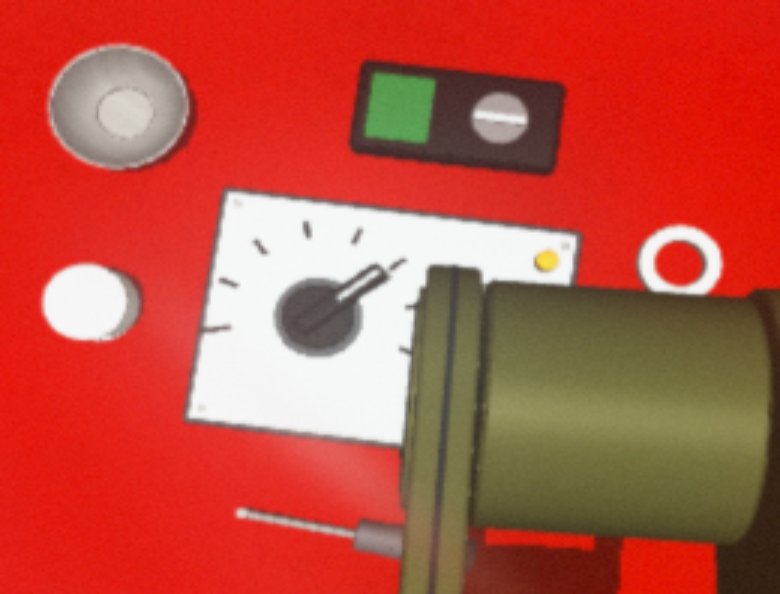

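The pointer is at the sixth tick, (398,264), counting from the double-length mark at (215,328). The bystanders in view have not moved and the arm is clear. Handing in.

```bash
python3 -c "
from rig import ticket;print(ticket.finish_job())"
```

```text
the job is handed in; nothing more can be done
None
```

I turned the selector from position 3 to position 6 (confirmed in the last top view), then pressed the button to its stop and released it, and handed the job in at about 14 s; the arm hid the button in the final views, so I did not see it come back up.

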